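# Push the printing block home and snap both toggle clamps over

### The job

On the steel mounting jig, push the printing block along its channel with the fingertips until it sits fully home against the end stop. Then flip both toggle clamps' handles inward past centre with the outside of the fingers, so that each snaps over the block. Do not grasp or lift anything, and leave the other things on the bench where they are.

Things in the scene. Friction and masses are not known exactly. Their poses are not given: they have to be found in the camera images.
- bed: the mounting jig, fixed to the bench: dark steel bed plate 260 (x) x 230 (y) x 12 mm thick; origin at the centre of its underside. x runs along the channel to the stop at the far end, y to the left. The channel lies on y = 0 between two rails 82 mm apart, 8 mm high above the bed, x = -110 to +110 mm; its near (-x) end is open. A toggle clamp stands on each side near the stop
- stop_face (a point): middle of the end stop's face, where the block comes home: bed x = 110, y = 0, z = 22 mm; the stop is a steel bar 96 mm wide and 20 mm high above the bed, fixed
- block_center (a point): centre of the loose printing block, half-way up: aluminium base 100 (x, along the channel) x 76 x 14 mm with a raised brass face 100 x 32 x 10 mm along its middle, 24 mm high in all, 0.4 to 0.9 kg. It lies flat in the channel, 30 to 75 mm short of the stop; home, this point is at bed x = 60, y = 0, z = 24 mm; it takes under 10 N to slide
- clamp_left (a joint): left clamp's angle, rad: 0 = open, handle leaning 0.6 outward from the channel; 0.6 = upright, dead centre; 1.2 = closed, leaning 0.6 inward. An over-centre spring snaps it to the nearer end; it takes under 4 N at the ball. Pivot at bed x = 60, y = +66, z = 40 mm, axis along bed x; a foot on it swings down over the block's base
- clamp_right (a joint): right clamp's angle, rad: 0 = open, handle leaning 0.6 outward from the channel; 0.6 = upright, dead centre; 1.2 = closed, leaning 0.6 inward. An over-centre spring snaps it to the nearer end; it takes under 4 N at the ball. Pivot at bed x = 60, y = -66, z = 40 mm, axis along bed x; a foot on it swings down over the block's base
- clamp_left_tip (a point): centre of the 20 mm black ball on the left clamp's handle, a 10 mm rod, 55 mm from the pivot; open at bed x = 60, y = +97, z = 85 mm, closed at x = 60, y = +35, z = 85 mm. The fixed yoke reaches z = 46 mm; above it only the handle meets a finger coming from outside
- clamp_right_tip (a point): centre of the 20 mm black ball on the right clamp's handle, a 10 mm rod, 55 mm from the pivot; open at bed x = 60, y = -97, z = 85 mm, closed at x = 60, y = -35, z = 85 mm. The fixed yoke reaches z = 46 mm; above it only the handle meets a finger coming from outside
- small_tin: small ink tin, 44 mm across, 40 mm tall, standing on the jig's bed at its near left corner; origin at the centre of its underside. Bystander
- spacer: small wooden bar 70 x 18 x 16 mm lying on the jig's bed at its near right corner; origin at the centre of its underside. Bystander
- ink_tin: ink tin, 96 mm across, 75 mm tall, on the bench; origin at the centre of its underside. Bystander
- ink_jar: jar, 72 mm across, 85 mm tall, on the bench; origin at the centre of its underside. Bystander
- wash_cup: steel cup, 84 mm across, 80 mm tall, on the bench; origin at the centre of its underside. Bystander
- ink_knife: flat spatula lying on the bench; origin near its middle. Bystander
- brayer: hand ink roller lying on the bench, about 180 mm long, 125 mm wide, 38 mm high; origin on the bench under the roller. Bystander
Not all that is in view belongs to the job. Of the things shaped like the part that bears block_center, the aluminium one is meant.

How it is judged:
On the way, in this order (a step that is already met when the one before it is completed fails the run):
1. the block is pushed home against the stop while both clamps are still open (x of block_center in the frame of bed between 0.0565 and 0.064 m and z of block_center in the frame of bed below 0.027 m and angle between block_center's own z axis and vertical below 0.05 rad and value of joint each of clamp_left, clamp_right below 0.5 rad), for 0.2 s.
2. both clamps have snapped over (value of joint each of clamp_left, clamp_right above 1.1 rad), for 0.2 s.
At the end, for the whole second after the job is handed in: the block lies flat on the bed within 3.5 mm of the end stop, both clamp joints read more than 1.1 rad (closed), the block is at rest, and the bystanders are within 25 mm of where they were (all of step 2 and x of block_center in the frame of bed between 0.0565 and 0.064 m and z of block_center in the frame of bed below 0.027 m and angle between block_center's own z axis and vertical below 0.05 rad and linear speed of block below 0.01 m/s and not (distance of small_tin from where it was at the start of the episode above 0.025 m) and not (distance of spacer from where it was at the start of the episode above 0.025 m) and not (distance of ink_tin from where it was at the start of the episode above 0.025 m) and not (distance of ink_jar from where it was at the start of the episode above 0.025 m) and not (distance of wash_cup from where it was at the start of the episode above 0.025 m) and not (distance of ink_knife from where it was at the start of the episode above 0.025 m) and not (distance of brayer from where it was at the start of the episode above 0.025 m)); the robot touches nothing.
It fails at once if the block is lifted or tipped (more than 8 mm off the bed or 0.2 rad) (z of block_center in the frame of bed above 0.032 m or angle between block_center's own z axis and vertical above 0.2 rad).
It fails at once if a bystander is moved by more than 25 mm (distance of any of small_tin, spacer, ink_tin, ink_jar, wash_cup, ink_knife, brayer from where it was at the start of the episode above 0.025 m).
It also fails if it takes over 54 s, if anything falls off the work surface, if the arm or the gripper's body presses on something with over 40 N, if the wrist force passes 120 N, or if a joint passes its speed limit or range.

### The arm

A 6-joint arm with a two-finger parallel gripper is mounted at the origin on the work surface. World frame = base frame: x ahead of the robot, y to its left, z up, the work surface at z = 0. Lengths are in m, angles in rad, forces in N, time in s.
With the tool pointing down it reaches from about 0.325 to 0.9 m from the base axis. Payload 6.1 kg.
Tool frame: the origin (TCP) lies midway between the tips of the shut fingers; the grasp point (between the pads) lies 19 mm behind it; z points along the fingers, y is the line along which they close (so a half turn about z gives the same grasp; the last joint's range is limited). The gripper opens to 85 mm and grips with 20 to 120 N. Pads are 22 mm wide; open, the fingers measure 114 mm over their backs; the gripper's body (76 mm by 85 mm) begins 54 mm behind the grasp point. The pads swing forward as they close: fully open they stand 13 mm farther back than shut.
Start: joints at [1.122, 0.22, 1.526, -0, 1.395, -0.126], TCP at [0.198, 0.593, 0.231] pointing down, gripper open.
Joint ranges: [-2.98, 2.98], [-0.91, 2.08], [0.09, 2.57], [-1.24, 4.39], [0.2, 2.65], [-2.68, 2.68]. Speed limits (rad/s): [2.57, 2.57, 3.01, 3.14, 3.14, 3.14].

### API

Orientations are given as [roll, pitch, yaw] about the fixed x, y, z axes, in that order (R = Rz(yaw) Ry(pitch) Rx(roll)).
In Python, from plant import movep, move_l, set_joints, gripper_to, hold, inverse_kinematics, observe, get_image, get_calibration, Unreachable, job_done gives the robot as it stands. Calls block until the motion is done:
- movep(position, orientation): joint-space move of the TCP to a pose.
- move_l(position, feed=0.15, rotation=None, max_force=None): straight line of the TCP; rotation=None keeps the orientation; feed is the mean speed in m/s. With max_force (N) it stops when the force on the tool has changed by that much, and returns True; else False.
- set_joints(angles): joint-space move.
- gripper_to(opening, f_grip=None): finger opening in m; f_grip is the grip in N (None keeps the last); returns when the fingers have stopped.
- hold(seconds).
- inverse_kinematics(position, orientation): joint angles nearest the present ones, or None.
- observe(): the state.
- get_image(name): name is "scene" or "side" or "wrist"; returns (picture, depth): 420x560x3 uint8, red, green, blue; 420x560 float32, m along the optical axis (not along the pixel's ray), 0 where there is no reading.
- get_calibration(name): a dict with "intrinsics" (3x3 intrinsics, pixels), "dist_coeffs" ([k1, k2, p1, p2, k3] as OpenCV has them; the pictures are not rectified), "world_from_camera" (4x4, takes a point from camera to world coordinates). Camera axes: x right, y down, z forward; pixel columns grow to the right and rows downward; lengths in m; the calibration is good to about 2 mm. A picture is of the moment at which its call begins: read the wrist's pose just before it. get_calibration takes no time and is no camera call; for the wrist camera it gives the pose at the moment of the call.
A pose or a line that the arm cannot do raises Unreachable and nothing moves.
- job_done(): hands the job in; it is judged then, once.
The state is a dict: "time_s": time; "q": joint angles; "joint_velocities": joint speeds; "joint_torque": joint torques, N m; "eef_pos": TCP position; "tcp_rot": TCP orientation; "ft_force": force on the tool from outside, world axes, zero at the start; "torque": the same for the moment, N m; "opening": finger opening in m; "grasp_force": force on a finger pad.
Only numpy, scipy, OpenCV 4.12 (cv2) and the standard library are available. Lean on these libraries where they do the work, as an engineer would, in place of code of your own. Each camera call takes 0.05 s, during which the arm holds its last target. There are 200 camera calls.

## Working session

There is one attempt and no reset: what is moved stays moved. The work goes in short steps, each a Python script; the robot and the scene stay as the last script left them, time stands still between calls to the robot, and variables do not carry over. Pictures are saved under pics/ and viewed, at most 10 in all, crops included, and the job is handed in when it is done.

```bash
ls; mkdir -p pics
python3 - <<'E'
from plant import *
import cv2,numpy as np,pickle
d={}
for n in("scene","side"):
    c=get_calibration(n);im,dp=get_image(n);d[n]=(im,dp,c);cv2.imwrite(f"pics/{n}0.png",im[:,:,::-1])
    print(n,np.round(c["world_from_camera"],3).tolist(),np.round(c["intrinsics"],1).tolist(),c["dist_coeffs"])
pickle.dump(d,open("d.pkl","wb"))
print(observe()["time_s"],observe()["tcp_rot"])
E
```

```text
pics
scene [[-0.507, 0.737, -0.447, 1.069], [0.862, 0.44, -0.252, 0.35], [0.01, -0.513, -0.858, 1.228], [0.0, 0.0, 0.0, 1.0]] [[462.4, 0.0, 279.0], [0.0, 462.4, 204.8], [0.0, 0.0, 1.0]] [0.0031888 0.        0.        0.        0.       ]
side [[0.73, -0.521, 0.442, -0.105], [-0.683, -0.541, 0.49, -0.628], [-0.016, -0.66, -0.751, 1.087], [0.0, 0.0, 0.0, 1.0]] [[397.4, 0.0, 288.0], [0.0, 397.4, 204.4], [0.0, 0.0, 1.0]] [-0.0843262  0.         0.         0.         0.       ]
0.1 [-3.13979891e+00 -2.02964589e-04  2.81881921e+00]
```

View pics/scene0.png

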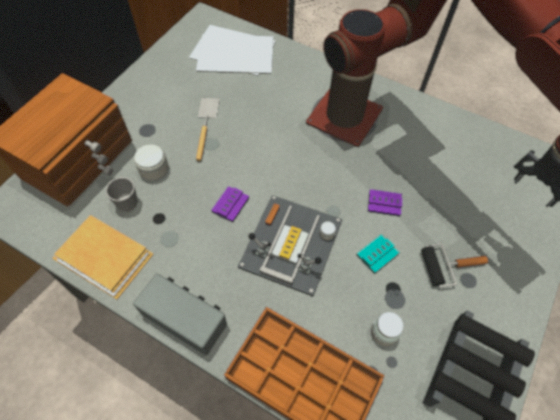

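View pics/side0.png

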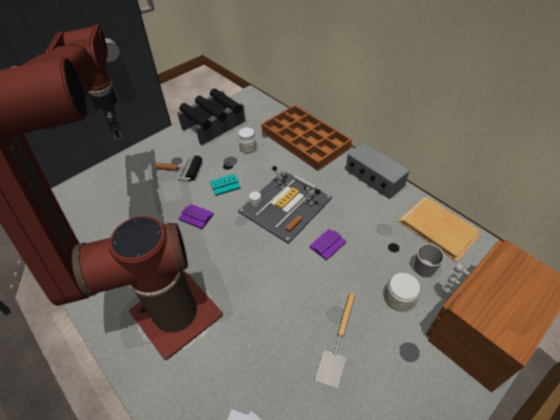

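The scene view shows the jig with corners at about (274,196), (341,219), (315,292) and (240,265). The spacer (272,213) and small tin (328,230) are at the near end, and the block is at (292,242). The side view agrees. I'll localise the jig roughly, then look from the wrist.

```bash
cat > h.py <<'E'
import numpy as np,cv2
def ray(px,c,z):
    px=np.atleast_2d(np.array(px,float));W=c["world_from_camera"]
    n=cv2.undistortPoints(px[:,None],c["intrinsics"],np.array(c["dist_coeffs"]))[:,0]
    d=np.c_[n,np.ones(len(n))]@W[:3,:3].T;o=W[:3,3]
    return o+d*((z-o[2])/d[:,2])[:,None]
def proj(P,c):
    M=np.linalg.inv(c["world_from_camera"])
    return cv2.projectPoints(np.array(P,float)[:,None],cv2.Rodrigues(M[:3,:3])[0],M[:3,3],c["intrinsics"],np.array(c["dist_coeffs"]))[0][:,0]
E
python3 - <<'E'
from plant import *
import pickle
from h import *
d=pickle.load(open("d.pkl","rb"));c=d["scene"][2]
P=ray([(274,196),(341,219),(315,292),(240,265)],c,.012)[:,:2]  # near right, near left, far left, far right
ctr=P.mean(0);dx=(P[2]+P[3]-P[0]-P[1]);yaw=np.arctan2(dx[1],dx[0])
print(P.round(3),ctr,yaw,[np.linalg.norm(P[i]-P[i-1]).round(3) for i in range(4)])
o=observe();T=np.eye(4);T[:3,:3]=cv2.Rodrigues(np.zeros(3))[0]
from scipy.spatial.transform import Rotation as R
T[:3,:3]=R.from_euler('xyz',o["tcp_rot"]).as_matrix();T[:3,3]=o["eef_pos"]
w=get_calibration("wrist");print((np.linalg.inv(T)@w["world_from_camera"]).round(3),w["intrinsics"].round(1))
for z in(.1,.2,.3,.35):
  for y in (yaw,yaw+np.pi,yaw+np.pi/2,yaw-np.pi/2):
    print(z,round(y,2),inverse_kinematics([*ctr,z],[np.pi,0,y]))
E
```

```text
[[ 0.417 -0.037]
 [ 0.383  0.178]
 [ 0.626  0.219]
 [ 0.664 -0.002]] [0.52266734 0.08953583] 0.15472149065655516 [np.float64(0.25), np.float64(0.218), np.float64(0.247), np.float64(0.224)]
[[-0.    -0.949 -0.314  0.081]
 [ 1.     0.    -0.    -0.001]
 [ 0.    -0.314  0.949 -0.143]
 [ 0.     0.     0.     1.   ]] [[368.1   0.  278. ]
 [  0.  368.1 204. ]
 [  0.    0.    1. ]]
0.1 0.15 [ 2.08872674e-02  1.31430648e-01  1.88901721e+00 -4.44089210e-16
  1.12114479e+00  1.43696210e+00]
0.1 3.3 [ 0.02088727  0.13143065  1.88901721  0.          1.12114479 -1.70463055]
0.1 1.73 [ 2.08872674e-02  1.31430648e-01  1.88901721e+00 -4.44089210e-16
  1.12114479e+00 -1.33834223e-01]
0.1 -1.42 None
0.2 0.15 [ 2.08872674e-02  1.84755719e-02  1.80706802e+00 -4.44089210e-16
  1.31604907e+00  1.43696210e+00]
0.2 3.3 [ 0.02088727  0.01847557  1.80706802  0.          1.31604907 -1.70463055]
0.2 1.73 [ 0.02088727  0.01847557  1.80706802  0.          1.31604907 -0.13383422]
0.2 -1.42 None
0.3 0.15 [ 2.08872674e-02 -4.52855348e-02  1.68202689e+00 -4.44089210e-16
  1.50485130e+00  1.43696210e+00]
0.3 3.3 [ 0.02088727 -0.04528553  1.68202689  0.          1.5048513  -1.70463055]
0.3 1.73 [ 0.02088727 -0.04528553  1.68202689  0.          1.5048513  -0.13383422]
0.3 -1.42 None
0.35 0.15 [ 2.08872674e-02 -5.94585238e-02  1.60412541e+00 -4.44089210e-16
  1.59692577e+00  1.43696210e+00]
0.35 3.3 [ 0.02088727 -0.05945852  1.60412541  0.          1.59692577 -1.70463055]
0.35 1.73 [ 0.02088727 -0.05945852  1.60412541  0.          1.59692577 -0.13383422]
0.35 -1.42 None
```

Run:
```python
from plant import *
import pickle
from h import *
movep([.525,.09,.22],[np.pi,0,.155])
gripper_to(0.0)
c=get_calibration("wrist");im,dp=get_image("wrist");pickle.dump((im,dp,c),open("w.pkl","wb"))
cv2.imwrite("pics/w1.png",im[:,:,::-1]);o=observe();print(o["time_s"],o["eef_pos"],o["opening"],o["ft_force"])
```

```text
3.0667 [0.52501895 0.08997561 0.2200203 ] 4.1650767187340494e-05 [-0.86184841 -0.67277781 -0.13033951]
```

View pics/w1.png

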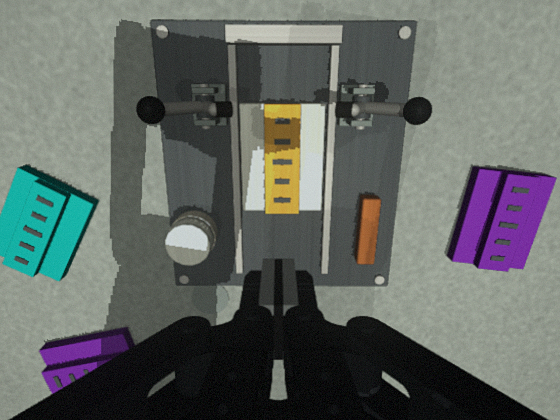

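The wrist view shows the bed corners at (151,20), (416,20), (387,286) and (178,286). The block's near edge is at about (283,211) and the stop face at y≈44. The balls are at (151,110) and (417,110), so both clamps are open.

Run:
```python
import pickle
from h import *
im,dp,c=pickle.load(open("w.pkl","rb"))
P=ray([(151,20),(416,20),(387,286),(178,286)],c,.012)[:,:2]
print([np.linalg.norm(P[i]-P[i-1]).round(4) for i in range(4)])
from scipy.optimize import least_squares
M=np.array([(.13,.115),(.13,-.115),(-.13,-.115),(-.13,.115)])
def f(p):
    a=p[2];return (M@np.array([[np.cos(a),np.sin(a)],[-np.sin(a),np.cos(a)]])+p[:2]-P).ravel()
s=least_squares(f,[.52,.09,.15]);p=s.x;print(p,(s.fun*1e3).round(1))
Rb=np.array([[np.cos(p[2]),-np.sin(p[2])],[np.sin(p[2]),np.cos(p[2])]])
def tobed(px,z):return ((ray(px,c,z)[:,:2]-p[:2])@Rb).round(4)
print("balls",tobed([(151,110),(417,110)],.085),"base near",tobed([(245,211),(322,210)],.026),"brass near",tobed([(266,214),(299,213)],.036),"stop",tobed([(228,44),(341,44)],.032))
np.save("bed.npy",p)
```

```text
[np.float64(0.2594), np.float64(0.2267), np.float64(0.2593), np.float64(0.2261)]
[0.52591234 0.08451984 0.15520846] [ 0.   1.6  0.6 -1.6  0.  -1.9 -0.7  1.9]
balls [[ 0.0605  0.0976]
 [ 0.0604 -0.0968]] base near [[-0.0387  0.0368]
 [-0.0377 -0.0379]] brass near [[-0.0382  0.0161]
 [-0.0372 -0.015 ]] stop [[ 0.1095  0.046 ]
 [ 0.1094 -0.0472]]
```

```bash
cat >> h.py <<'E'
p=np.load("bed.npy")
def W(x,y,z):
    a=p[2];return [p[0]+x*np.cos(a)-y*np.sin(a),p[1]+x*np.sin(a)+y*np.cos(a),z]
def bedx(q):
    a=p[2];d=np.array(q[:2])-p[:2];return [d[0]*np.cos(a)+d[1]*np.sin(a),-d[0]*np.sin(a)+d[1]*np.cos(a),q[2]]
E
python3 - <<'E'
from plant import *
import pickle
from h import *
rot=[np.pi,0,p[2]]
movep(W(-.075,0,.12),rot)
print(move_l(W(-.075,0,.019),.08,max_force=10))
def st(t):o=observe();print(t,round(o["time_s"],2),np.round(bedx(o["eef_pos"]),4),o["ft_force"].round(1))
st("down")
print(move_l(W(-.015,0,.019),.06,max_force=18));st("a")
print(move_l(W(.012,0,.019),.03,max_force=18));st("b")
hold(.4);st("c")
E
```

```text
False
down 5.05 [-0.0744 -0.0001  0.0196] [ 0.5 -0.5 -0.7]
False
a 6.2 [-0.0146 -0.      0.0191] [-0.1 -0.  -0.7]
True
b 6.81 [-0.0007  0.0004  0.018 ] [-0.2  0.1 -0.3]
c 7.21 [-0.0022  0.0005  0.0175] [ 0.2 -0.6 -0.6]
```

Run:
```python
from plant import *
import pickle
from h import *
move_l(W(-.03,0,.019),.1)
move_l(W(-.03,0,.22),.25)
c=get_calibration("wrist");im,dp=get_image("wrist")
cv2.imwrite("pics/w2.png",im[:,:,::-1]);pickle.dump((im,dp,c),open("w2.pkl","wb"));print(observe()["time_s"])
print(proj([W(.010,.038,.026),W(.010,-.038,.026),W(.11,.038,.026)],c).round(1))
```

```text
8.6333
[[235.1 125.7]
 [320.1 125.7]
 [230.2  -1.4]]
```

View pics/w2.png

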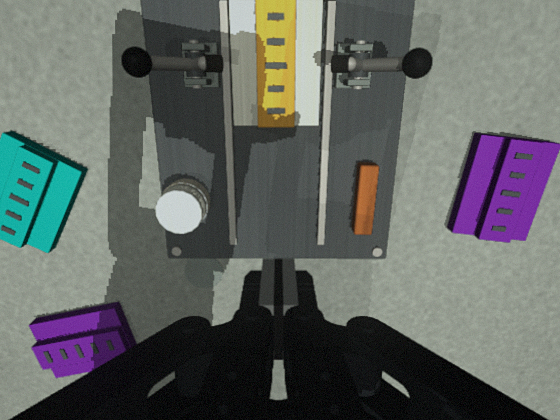

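The block's near edge is at row 126 against 125.7 predicted, so it is home. Both clamps are still open, so I'll flip them now.

Run:
```python
from plant import *
import pickle
from h import *
rot=[np.pi,0,p[2]]
def st(t):o=observe();print(t,round(o["time_s"],2),np.round(bedx(o["eef_pos"]),4),o["ft_force"].round(1))
for s in(1,-1):
    movep(W(.06,s*.145,.2),rot)
    move_l(W(.06,s*.145,.068),.15)
    print(move_l(W(.06,s*.064,.068),.07,max_force=20));st("push")
    hold(.2)
    move_l(W(.06,s*.12,.068),.15)
    move_l(W(.06,s*.12,.2),.25);st("up")
movep(W(0,0,.23),rot)
c=get_calibration("wrist");im,dp=get_image("wrist");st("")
cv2.imwrite("pics/w3.png",im[:,:,::-1])
print(proj([W(.06,.035,.085),W(.06,-.035,.085),W(.01,.038,.026)],c).round(1))
```

```text
False
push 11.7 [0.06   0.0644 0.068 ] [-0.4  0.1 -0.1]
up 13.1 [0.0594 0.1193 0.1988] [ 0.5  0.1 -0.8]
False
push 16.48 [ 0.06   -0.0644  0.068 ] [ 0.3 -0.2  0. ]
up 17.88 [ 0.0593 -0.1191  0.1988] [-0.2 -0.4 -1.3]
 18.53 [-6.000e-04 -2.000e-04  2.284e-01] [-0.4 -0.1 -0.7]
[[231.3 108.2]
 [324.3 108.4]
 [237.7 158.2]]
```

View pics/w3.png

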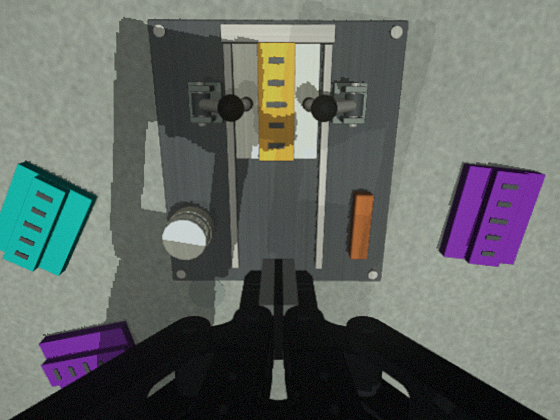

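The balls are at (231,107) and (324,107), matching the predicted closed positions. The block is flush with the stop, with its near edge at row 158 as predicted, and the bystanders haven't moved.

```bash
python3 -c "
from plant import *
print(job_done())"
```

```text
the job is handed in; nothing more can be done
None
```

The block is home against the stop, both clamps look snapped closed in the last wrist picture, the bystanders in view look unmoved, and the job was handed in at about 18.6 s; no verdict came back.

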